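# Fix an angle bracket in the sloped jig with a spring clamp

### The job

Set the gusseted angle bracket into the sloped jig, both of its holes fully down over the two locating pins and its upright flange next to the jig's fence, and let go of it. Then take the larger of the two spring clamps off the rack by squeezing its handles and clip it over flange and fence together near the middle, pushed well down so that one jaw bears on the flange and the other on the back of the fence. Leave the clamp holding the bracket tight, and leave the small clamp and the other things on the bench where they are.

Things in the scene. Friction and masses are not known exactly. Their poses are not given: they have to be found in the camera images.
- bracket: Cast aluminium angle bracket, base leaf flat on the bench. Origin midway between its two 11 mm holes (x 0, y -16 and +16 mm), underside of the leaf; x towards the upright flange, y along it. Leaf x -22 to 28, 60 wide, 5 thick; flange x 23 to 28, 48 high. Gussets 5 thick close both ends, 39 high at the flange, sloping to the leaf at x = -17; grasp across these ends (60 mm) at about x = 12. 0.16 kg.
- flange_mid (a point): Point in the middle of the bracket's flange, at [25.5, 0, 24] mm in the bracket's frame.
- jig: The fixed jig: a dark steel base 130 x 150 x 8 mm with two grey side cheeks that carry the sloped plate. Origin at the centre of its underside on the bench; x points away from the operator, up the slope; z up.
- jig_plate: Dark steel plate of the jig, 116 x 140 x 10 mm, sloping 30 degrees, lower edge towards the robot. Origin on its upper face midway between two steel pins; x up the slope, y along its width, z square out of it (30 degrees from vertical). Pins 8 mm diameter, 15.5 tall with tapered noses, at x 0, y -16 and +16: 1.5 mm play all round. With the holes centred, flange and fence are 1 mm apart.
- fence_top (a point): Middle of the top edge of the fence, at [33.5, 0, 48] mm in the jig plate's frame, same axes. The fence is a steel bar standing square on the plate: 9 mm thick (plate x 29 to 38), 46 wide (y -23 to 23), 48 high, with a foot 8 mm high behind it. Flange and fence together are 14 mm thick; the clamp closes the gap between them.
- rack: Fixed plywood clamp rack: foot 90 x 250 x 14 mm, upright strip 14 mm thick (x), 230 long (y), top edge 94 mm above the bench. Origin at the centre of its underside. Both clamps are parked astride the strip, jaws down, 90 to 150 mm apart, in either order.
- clamp: Larger spring clamp, like a big clothes peg: dark steel, black handle ends, 100 mm long, 22 wide, 0.12 kg. Origin on the pivot (10 mm radius: the throat ends 10 mm below it); z from jaws to handles, x across the jaws, y along the pivot. Parked: z up, x across the strip. The frame is that of the half at +x and leans by half the jaw angle when squeezed. Grip the handle ends 30 to 52 mm above it.
- clamp_jaw (a joint): Opening angle of the larger clamp, -0.3 (shut) to 0.6. At 0 (as on the rack, and as on flange plus fence) jaw faces are parallel, 14 mm apart, and the handle ends at most 60 mm over their outsides. It grows as the handles are squeezed, with 9 N at the start to 16 N at the end; at 0.5 the handle ends lie flat to the fingers, 32 mm over their outsides, and the jaws are 31 mm apart.
- clamp_pad_a (a point): Middle of the rubber face of the larger clamp's jaw at +x, 35 mm below the pivot. Pads are 20 mm wide and run from 29 to 41 mm below the pivot; the jaw tips end 43 mm below it.
- clamp_pad_b (a point): Middle of the rubber face of the larger clamp's other jaw, at -x, 35 mm below the pivot.
- clamp_small: The smaller spring clamp, of the same make but about 66 mm long and 16 mm wide, parked on the same rack; to be left alone. Origin on its pivot, z up.
- oil_filter: Bystander: orange spin-on oil filter, 72 mm diameter, 88 mm tall, standing behind the work. Origin at its foot.
- glue_tube: Bystander: adhesive tube, 146 mm long (own y) and 44 mm wide, lying in front of the jig. Origin at its middle, underside.
- spanner: Bystander: combination spanner 167 mm long (own y), lying to the left. Origin at its middle, underside.
- brake_pad: Bystander: brake pad 128 mm long, 50 mm wide, 16 mm thick, lying behind the work. Origin at its middle, underside.
- bearing: Bystander: ball bearing 52 mm across, 15 mm thick, lying near the bench's front edge. Origin at its middle, underside.

How it is judged (in metres and radians):
On the way, in this order (a step that is already met when the one before it is completed fails the run):
1. the bracket sits down over both pins, flange towards the fence, and has been let go, with the clamp not yet on it (z of bracket in the frame of jig_plate between -0.003 and 0.003 m and distance between bracket and jig_plate below 0.005 m and angle between the z axis of bracket and the z axis of jig_plate, either way round below 0.08 rad and x of flange_mid in the frame of jig_plate above 0.02 m and contact force between each of the fingers, clamp and bracket below 0.1 N), for 0.2 s.
2. the larger clamp is off the rack, held open by its squeezed handles (distance of clamp from where it was at the start of the episode above 0.06 m and value of joint clamp_jaw above 0.1 rad and contact force between the fingers and clamp above 1 N and contact force between clamp and rack below 0.1 N), for 0.1 s.
At the end, for the whole second after the job is handed in: Bracket down over both pins (origin within 5 mm, 3 mm in height, 5 degrees), flange at the fence. Larger clamp astride flange and fence, pressing on bracket and jig with over 3 N each, pad centres at least 8 mm below the fence top, within 15 mm of its middle, jaw joint within 0.12 rad of 0; at rest (z of bracket in the frame of jig_plate between -0.003 and 0.003 m and distance between bracket and jig_plate below 0.005 m and angle between the z axis of bracket and the z axis of jig_plate, either way round below 0.08 rad and x of flange_mid in the frame of jig_plate above 0.02 m and contact force between clamp and bracket above 3 N and contact force between clamp and jig above 3 N and value of joint clamp_jaw between -0.12 and 0.12 rad and ((x of clamp_pad_a in the frame of jig_plate below 0.0285 m and x of clamp_pad_b in the frame of jig_plate above 0.0355 m) or (x of clamp_pad_b in the frame of jig_plate below 0.0285 m and x of clamp_pad_a in the frame of jig_plate above 0.0355 m)) and z of each of clamp_pad_a, clamp_pad_b in the frame of fence_top below -0.008 m and y of clamp in the frame of jig_plate between -0.015 and 0.015 m and linear speed of each of clamp, bracket below 0.02 m/s); the robot touches nothing.
It fails at once if the small clamp is disturbed (more than 25 mm) (distance of clamp_small from where it was at the start of the episode above 0.025 m).
It fails at once if a thing lying about is pushed more than 30 mm (distance of any of oil_filter, glue_tube, spanner, brake_pad, bearing from where it was at the start of the episode above 0.03 m).
It also fails if it takes over 50 s, if anything falls off the work surface, if the arm or the gripper's body presses on something with over 40 N, if the wrist force passes 120 N, or if a joint passes its speed limit or range.

### The arm

A 6-joint arm with a two-finger parallel gripper is mounted at the origin on a cart in front of the work surface, level with it; the furniture and walls round the work are solid. World frame = base frame: x ahead of the robot, y to its left, z up, the work surface at z = 0. Lengths are in mm, angles in rad, forces in N, time in s.
With the tool pointing down it reaches from about 325 to 900 mm from the base axis. Payload 3.5 kg.
Tool frame: the origin (TCP) lies midway between the tips of the shut fingers; the grasp point (between the pads) lies 19 mm behind it; z points along the fingers, y is the line along which they close (so a half turn about z gives the same grasp; the last joint's range is limited). The gripper opens to 85 mm and grips with 20 to 120 N. Pads are 22 mm wide; open, the fingers measure 114 mm over their backs; the gripper's body (76 mm by 85 mm) begins 54 mm behind the grasp point. The pads swing forward as they close: fully open they stand 13 mm farther back than shut.
Start: joints at [-1.31, 0.276, -0.026, 1.268, 0, 1.467], TCP at [222.38, -584.097, 231.313] pointing down, gripper open.
Joint ranges: [-3.12, 3.12], [-0.85, 1.88], [-1.08, 1.24], [-1.95, 2.15], [-1.57, 1.53], [-3.14, 3.14]. Speed limits (rad/s): [2.57, 2.57, 3.14, 3.14, 3.14, 3.14].

### API

Orientations are given as a rotation vector (axis times angle).
In Python, from bench import manip, snapshot gives the robot as it stands (manip), with the cameras as plain functions.
- The arm moves only by the shell command python3 nudge.py FILE [FORCE], which reads ROWS from the file FILE. ROWS is a JSON list that holds a single list of rows (three levels of brackets), with 1 to 20 rows, each of 5 numbers: dx, dy, dz in mm, then a turn about the tool's z in rad, then the opening from 0.0 (shut) to 1.0 (fully open); each row is the pose to reach, as a shift and turn from the pose commanded when the command began, along the tool's axes at that moment; what a row does not reach only later rows make up. A row lasts 1/12 s, in which the tool goes at most 41.7 mm and 0.125 rad, less where a joint would pass 70% of its speed; a pose out of reach is approached as far as the arm can. The fingers move at their own pace and stop on an object; FORCE is the grip in N (left out, the last holds). Time passes only in rows, so rows that do not move let the fingers close. It prints the time, the measured TCP pose, the force, the opening and the grip force at its end. Input that does not fit is refused with a message, and nothing moves.
- manip.get_obs(): the state, without advancing time (a new reading comes with each control period).
- snapshot(name): name is "scene" or "top"; returns a dict with "pixels" (480x640x3 uint8, red, green, blue), "depth" (480x640 float32, mm along the optical axis (not along the pixel's ray), 0 where there is no reading), "camera_matrix" (3x3 intrinsics, pixels), "distortion" ([k1, k2, p1, p2, k3] as OpenCV has them; the pictures are not rectified), "R" (3x3) and "t" (3): a world point X has camera coordinates R X + t. Camera axes: x right, y down, z forward; pixel columns grow to the right and rows downward; lengths in mm; the calibration is good to about 2 mm. A picture is of the moment at which its call begins.
- manip.close_job(): hands the job in; it is judged then, once.
The state is a dict: "t": time; "qpos": joint angles; "qvel": joint speeds; "effort": joint torques, N m; "ee_pos": TCP position; "orientation": TCP orientation; "force": force on the tool from outside, world axes, zero at the start; "ft_torque": the same for the moment, N m; "grip_width": opening from 0.0 (shut) to 1.0 (fully open); "gripper_force": force on a finger pad.
Only numpy, scipy, OpenCV 4.12 (cv2) and the standard library are available. Lean on these libraries where they do the work, as an engineer would, in place of code of your own. Each camera call takes 0.05 s, during which the arm holds its last target. There are 200 camera calls.

## Working session

There is one attempt and no reset: what is moved stays moved. The work goes in short steps, Python scripts to look and compute and a shell command to move; the robot and the scene stay as the last step left them, time stands still between calls to the robot, and variables do not carry over. Pictures are saved under pics/ and viewed, at most 12 in all, crops included, and the job is handed in when it is done.

```bash
ls; mkdir -p pics; python3 - <<'E'
from bench import manip, snapshot
import cv2,numpy as np
o=manip.get_obs();print(o)
for n in("scene","top"):
    s=snapshot(n);np.savez(f"pics/{n}0.npz",**s);cv2.imwrite(f"pics/{n}0.png",s["pixels"][:,:,::-1])
    print(n,s["camera_matrix"],s["distortion"],s["R"],s["t"],(-s["R"].T@s["t"]))
E
```

```text
bench.py
nudge.py
pics
{'t': 0.0, 'qpos': array([-1.31040949e+00,  2.77132399e-01, -2.78973185e-02,  1.26804334e+00,
        1.52703803e-05,  1.46740092e+00]), 'qvel': array([ 9.28760343e-05,  6.03336522e-04, -6.86226606e-04,  6.13740667e-04,
       -2.05176245e-05, -1.43089850e-03]), 'effort': array([-2.84284497e-04, -4.45512807e+01,  2.95200151e+01,  1.66047056e-02,
       -8.58439557e-05, -9.56189751e-06]), 'ee_pos': array([ 222.17222773, -583.32067244,  230.15237005]), 'orientation': array([-3.08753349e+00, -5.67871327e-01,  2.56336809e-04]), 'force': array([-0.70802716, -0.60305026, -0.72558624]), 'ft_torque': array([-0.01496411, -0.0350436 , -0.02038951]), 'gripper_force': 0.0, 'grip_width': 0.9980773396933661}
scene [[492.48622614   0.         316.45122773]
 [  0.         492.48622614 239.99225174]
 [  0.           0.           1.        ]] [-0.09528562  0.          0.          0.          0.        ] [[-0.75418532 -0.65666066 -0.00113438]
 [-0.38416608  0.44262062 -0.81024898]
 [ 0.53256073 -0.61064209 -0.58608473]] [443.52527603 316.1979799  772.97533276] [ 44.3164835  623.30113002 709.73125098]
top [[433.84012524   0.         317.32562186]
 [  0.         433.84012524 237.9060106 ]
 [  0.           0.           1.        ]] [-0.10194321  0.          0.          0.          0.        ] [[-0.01226152 -0.99989699 -0.00746139]
 [-0.99843535  0.01265005 -0.05446861]
 [ 0.05455739  0.00678184 -0.99848761]] [ 29.12428738 579.12510068 922.52708215] [528.24541151  15.53889353 952.8933055 ]
```

View pics/scene0.png

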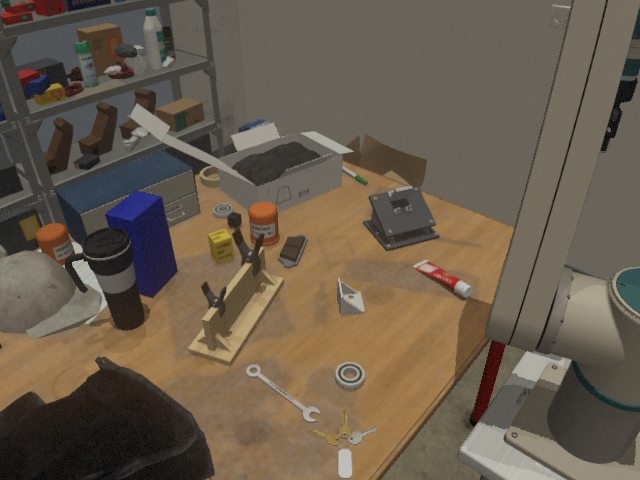

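View pics/top0.png

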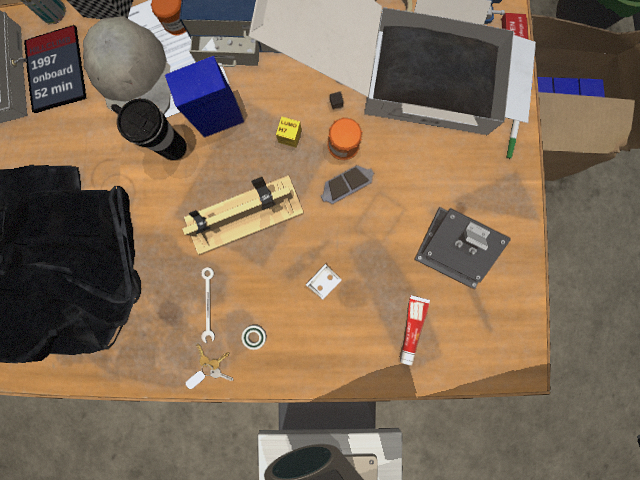

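Top view: bracket at about (323,281), jig at (463,245) with its fence at (478,233), rack with the larger clamp at (263,190) and the small one at (195,222). In the scene view, the bracket is at (348,298), the jig at (400,215), the larger clamp at (253,255). Next I make enlarged crops for precise features.

```bash
cat > h.py <<'E'
import numpy as np,cv2
def load(n): return dict(np.load(f"pics/{n}.npz"))
def grab(n,tag):
    from bench import manip, snapshot
    s=snapshot(n);np.savez(f"pics/{n}{tag}.npz",**s);return s
def ray(s,uv):
    p=cv2.undistortPoints(np.float64(uv).reshape(-1,1,2),s["camera_matrix"],s["distortion"])[:,0]
    return -s["R"].T@s["t"], np.c_[p,np.ones(len(p))]@s["R"]
def onz(s,uv,z):
    c,d=ray(s,uv);return c+d*((z-c[2])/d[:,2])[:,None]
def dep(s,uv):
    c,d=ray(s,uv);uv=np.round(np.float64(uv)).astype(int).reshape(-1,2)
    return c+d*s["depth"][uv[:,1],uv[:,0]][:,None]
def tri(s1,a,s2,b):
    c1,d1=ray(s1,a);c2,d2=ray(s2,b);out=[]
    for u,v in zip(d1,d2):
        u=u/np.linalg.norm(u);v=v/np.linalg.norm(v)
        k=np.linalg.lstsq(np.c_[u,-v],c2-c1,rcond=None)[0]
        P,Q=c1+k[0]*u,c2+k[1]*v;out.append([*((P+Q)/2),np.linalg.norm(P-Q)])
    return np.array(out)
def proj(s,X):
    return cv2.projectPoints(np.float64(X).reshape(-1,1,3),cv2.Rodrigues(s["R"])[0],s["t"],s["camera_matrix"],s["distortion"])[0][:,0]
def crop(s,u0,v0,w,h,k):
    im=cv2.resize(np.ascontiguousarray(s["pixels"][v0:v0+h,u0:u0+w,::-1]),None,fx=k,fy=k,interpolation=cv2.INTER_CUBIC)
    for g in range(-(-u0//10)*10,u0+w,10): cv2.line(im,((g-u0)*k,0),((g-u0)*k,6),(0,255,255),1);g%20==0 and cv2.putText(im,str(g),((g-u0)*k,18),0,.38,(0,255,255),1)
    for g in range(-(-v0//10)*10,v0+h,10): cv2.line(im,(0,(g-v0)*k),(6,(g-v0)*k),(0,255,255),1);g%20==0 and cv2.putText(im,str(g),(8,(g-v0)*k+4),0,.38,(0,255,255),1)
    return im
E
python3 - <<'E'
from h import *
t=load("top0");s=load("scene0")
a=np.hstack([crop(t,412,200,100,75,4),crop(s,360,180,100,75,4)])
b=np.hstack([crop(t,303,259,50,37,8),crop(s,325,274,50,37,8)])
cv2.imwrite("pics/c1.png",np.vstack([a,b]))
a=np.hstack([crop(t,175,170,133,90,3),crop(s,185,225,133,90,3)])
cv2.imwrite("pics/c2.png",a)
E
```

```text
(no output)
```

View pics/c1.png

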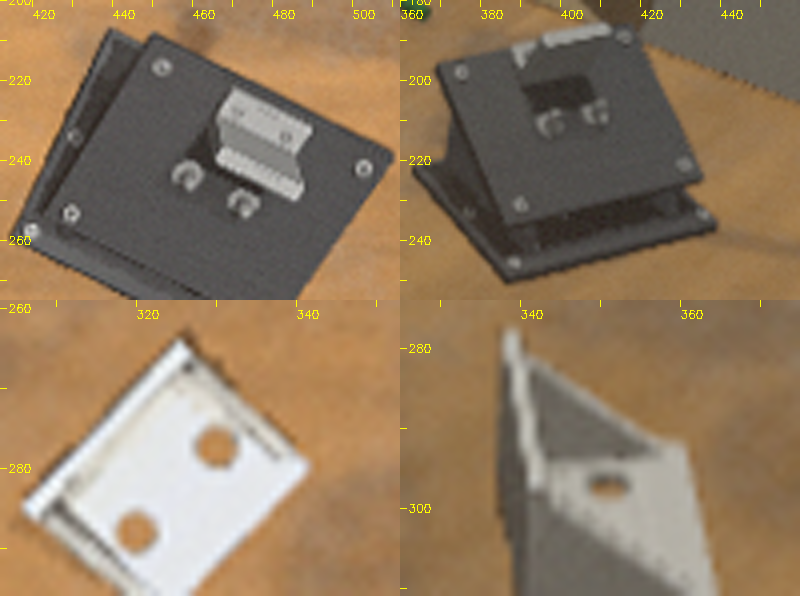

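View pics/c2.png

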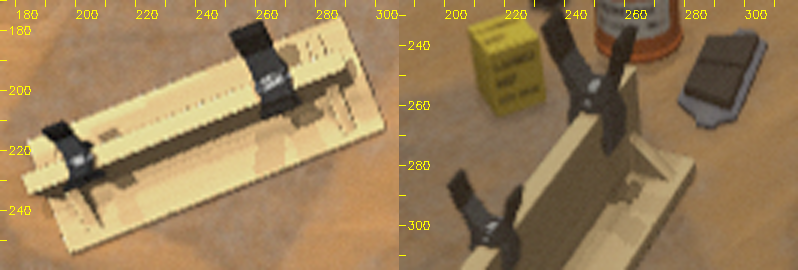

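The crops show the following. Jig, top view: pins near (456,244) and (470,251), the fence's top edge from (463,238) to (486,250), and plate screws at (450,216), (500,242), (427,253). Jig, scene view: pins near (397,211) and (407,207). Bracket holes, top view: (328.5,277) and (318.5,288), with the flange edge up-left, from (325,265) to (306,285). The larger clamp is around (262,197).

```bash
cat > m1.py <<'E'
from h import *
t=load("top0");s=load("scene0")
def cloud(S,u0,v0,u1,v1):
    U,V=np.meshgrid(np.arange(u0,u1),np.arange(v0,v1));uv=np.c_[U.ravel(),V.ravel()]
    return uv,dep(S,uv),S["pixels"][uv[:,1],uv[:,0]].astype(int)
N={}
for nm,S,b in(("top",t,(412,200,512,292)),("scene",s,(360,180,440,250))):
    uv,P,c=cloud(S,*b)
    # plate: dark pixels, start from points >15mm high, iterative fit
    m=(P[:,2]>20)&(P[:,2]<110)&(c.max(1)<110)
    for k in range(8):
        q=P[m];o=q.mean(0);n=np.linalg.svd(q-o)[2][2];n*=np.sign(n[2])
        d=(P-o)@n;m=(abs(d)<(6 if k<4 else 2.5))&(c.max(1)<110)
    print(nm,"n",n,"tilt",np.degrees(np.arccos(n[2])),"rms",d[m].std(),m.sum(),"yaw",np.degrees(np.arctan2(-n[1],-n[0])),"o",o)
    N[nm]=(o,n)
    h=(d>8)&(d<60)&(P[:,2]<150)
    y=np.cross(n,[0,0,1]);y=np.cross([0,0,1],-n*1.0);y=np.array([0,0,0]);xx=np.array([-n[0],-n[1],0]);xx/=np.linalg.norm(xx);x=xx-(xx@n)*n;x/=np.linalg.norm(x);y=np.cross(n,x)
    N[nm]+=(x,y)
    for a,b_,cc in zip(uv[h],P[h],d[h]):
        if cc<22: pass
    # pins: bright blobs between 5 and 18
    g=(d>5)&(d<19)&(c.min(1)>90);print("pin px",[(tuple(a),*np.round([(p-o)@x,(p-o)@y,q],1)) for a,p,q in zip(uv[g],P[g],d[g])][:60])
    g=(d>42)&(d<54);q=P[g];print("fence top pts",len(q), q.mean(0),"plate x,y range",np.percentile((q-o)@x,[2,50,98]),np.percentile((q-o)@y,[2,50,98]),"z med",np.median(d[g]))
E
python3 m1.py
python3 - <<'E'
from h import *
t=load("top0");s=load("scene0")
# bracket holes by brown blobs inside the white leaf
im=t["pixels"].astype(int);b=cv2.inRange(t["pixels"],(170,170,165),(255,255,255))[255:305,300:350]
cs,hi=cv2.findContours(b,cv2.RETR_CCOMP,cv2.CHAIN_APPROX_NONE)
for c,h in zip(cs,hi[0]):
    if cv2.contourArea(c)>4: m=cv2.moments(c);uv=[300+m["m10"]/m["m00"],255+m["m01"]/m["m00"]];print(h[3],cv2.contourArea(c),uv,onz(t,uv,5)[0],onz(t,uv,0)[0])
uv=[(325,265),(306,285),(339.5,279.5),(329,277),(330,268.5)];print(dep(t,uv).round(1))
E
```

```text
top n [-0.44652845  0.22578712  0.86581321] tilt 30.024306512208167 rms 1.1900313970434993 2617 yaw -26.82344379883271 o [ 553.79351225 -283.04437285   59.30845563]
pin px [((np.int64(452), np.int64(216)), np.float64(50.5), np.float64(57.1), np.float64(5.2)), ((np.int64(450), np.int64(217)), np.float64(46.7), np.float64(59.5), np.float64(5.1)), ((np.int64(452), np.int64(217)), np.float64(49.1), np.float64(56.5), np.float64(7.0)), ((np.int64(470), np.int64(222)), np.float64(56.3), np.float64(19.8), np.float64(6.4)), ((np.int64(469), np.int64(223)), np.float64(53.2), np.float64(20.2), np.float64(5.6)), ((np.int64(470), np.int64(223)), np.float64(54.5), np.float64(18.8), np.float64(6.7)), ((np.int64(471), np.int64(223)), np.float64(55.5), np.float64(17.1), np.float64(6.9)), ((np.int64(472), np.int64(223)), np.float64(56.2), np.float64(15.3), np.float64(6.3)), ((np.int64(469), np.int64(224)), np.float64(51.9), np.float64(19.6), np.float64(7.4)), ((np.int64(470), np.int64(224)), np.float64(52.9), np.float64(17.9), np.float64(7.5)), ((np.int64(471), np.int64(224)), np.float64(54.4), np.flo
[... 7761 characters left out ...]
1.8), np.float64(5.1))]
fence top pts 74 [ 560.63091196 -286.89622372  118.9801036 ] plate x,y range [34.03101676 38.82731094 43.75499651] [-24.61196596  -2.71740128  18.70958171] z med 47.24699246670505
-1 559.5 [324.13047363717607, 281.52934167411377] [484.69164717   8.32176577   5.        ] [484.46190736   8.28369646   0.        ]
0 27.0 [319.71604938271605, 287.71604938271605] [471.3622265   18.10427921   5.        ] [471.06217593  18.11781125   0.        ]
0 30.5 [329.7814207650273, 276.89071038251365] [494.62566214  -4.11988541   5.        ] [494.44832283  -4.22358262   0.        ]
[[521.    6.4  46. ]
 [477.4  48.1   0.8]
 [488.7 -25.2   4.6]
 [494.2  -2.5  -1.6]
 [513.3  -4.3  30.5]]
```

```bash
cat > m2.py <<'E'
from h import *
from m1 import cloud
t=load("top0");s=load("scene0")
n=np.array([-.4470,.2246,.8658]);n/=np.linalg.norm(n)
x=np.array([-n[0],-n[1],0]);x/=np.linalg.norm(x);x-=(x@n)*n;x/=np.linalg.norm(x);y=np.cross(n,x)
F=np.array([x,y,n]); o=np.array([553.4,-281.5,58.9])
def onp(S,uv,z):
    c,d=ray(S,uv);k=((o-c)@n+z)/(d@n);return (c+d*k[:,None]-o)@F.T
def blob(S,box,lo,amin=4):
    u0,v0,u1,v1=box;g=cv2.cvtColor(S["pixels"],cv2.COLOR_RGB2GRAY)[v0:v1,u0:u1]
    k,l,st,ce=cv2.connectedComponentsWithStats((g>lo).astype(np.uint8),connectivity=4)
    return [(ce[i]+[u0,v0],st[i,4]) for i in range(1,k) if st[i,4]>=amin]
if __name__=="__main__":
  for nm,S in(("top",t),("scene",s)):
    c,d=ray(S,[[463,245] if nm=="top" else [400,210]]);print(nm,"view dir in plate axes",(d/np.linalg.norm(d))@F.T)
  print("top pins/fence",[(a.round(1),b) for a,b in blob(t,(448,232,492,258),110)])
  print("scene pins/fence",[(a.round(1),b) for a,b in blob(s,(388,183,416,216),110)])
  for nm,S,b in(("top",t,(240,175,285,215)),("scene",s,(228,220,270,285))):
    uv,P,c=cloud(S,*b);m=(c.max(1)<75)&(P[:,2]>100)&(P[:,2]<175)
    q=P[m];print(nm,"clamp zmax",np.percentile(q[:,2],[2,98]).round())
    for lo,hi in((100,120),(120,135),(135,170)):
      w=q[(q[:,2]>lo)&(q[:,2]<hi)]
      ax=np.array([np.cos(np.radians(20.9)),np.sin(np.radians(20.9))]);bx=np.array([-ax[1],ax[0]])
      print(lo,len(w),"across",np.percentile(w[:,:2]@ax,[3,50,97]).round(1),"along",np.percentile(w[:,:2]@bx,[3,50,97]).round(1))
    uv,P,c=cloud(S,*((175,170,308,260) if nm=="top" else (185,225,318,320)));m=(c[:,0]>140)&(abs(P[:,2]-94)<6)
    q=P[m];o2=q.mean(0);v=np.linalg.svd(q-o2)[2][0];print("strip top",o2.round(1),len(q),v.round(3),np.degrees(np.arctan2(v[1],v[0])))
E
sed -i 's/^N={}/if __name__!="__main__": raise_=1\nN={}/; s/^for nm,S,b in/for nm,S,b in () if __name__!="__main__" else/' m1.py; python3 m2.py
```

```text
top view dir in plate axes [[-0.32726728 -0.26709842 -0.90639647]]
scene view dir in plate axes [[ 0.34804324 -0.4700111  -0.81114454]]
top pins/fence [(array([477.9, 238.9]), np.int32(298)), (array([458.7, 243. ]), np.int32(36)), (array([472.7, 250.1]), np.int32(33))]
scene pins/fence [(array([397.3, 187.2]), np.int32(180)), (array([406.6, 207.8]), np.int32(5)), (array([395. , 210.2]), np.int32(6))]
top clamp zmax [111. 161.]
100 42 across [648.7 662.8 666.4] along [-130.4 -123.  -110.9]
120 85 across [642.7 667.6 673.6] along [-129.1 -120.5 -110.9]
135 163 across [628.8 675.6 684.8] along [-130.4 -120.4 -110.4]
strip top [632.3 185.2  93. ] 596 [-0.358  0.934  0.002] 110.95213556640354
scene clamp zmax [101. 161.]
100 145 across [643.3 658.2 673.3] along [-129.3 -112.2 -109. ]
120 90 across [640.  670.6 677.3] along [-129.5 -114.7 -110.3]
135 203 across [629.9 677.  686. ] along [-130.1 -116.6 -109.4]
strip top [627.8 201.6  95.1] 359 [-0.351  0.937 -0.005] 110.52042186180115
```

```bash
python3 - <<'E'
from m2 import *
for lo in(70,80,95,110): print("t",lo,[(a.round(1),b) for a,b in blob(t,(450,236,481,259),lo,8) if b<90]," s",[(a.round(1),b) for a,b in blob(s,(391,204,414,217),lo,5)])
for lo in(130,150,170): print("fence t",lo,[(a.round(1),b) for a,b in blob(t,(458,218,492,258),lo,25)],"s",[(a.round(1),b) for a,b in blob(s,(386,183,416,200),lo,15)])
for z in (6,10,14): print(z,"top",onp(t,[(458.7,243),(472.7,250.1)],z).round(1).tolist())
g=cv2.cvtColor(s["pixels"],cv2.COLOR_RGB2GRAY);print(g[204:217,391:413])
g=cv2.cvtColor(t["pixels"],cv2.COLOR_RGB2GRAY);print(g[238:256,452:479])
E
```

```text
t 70 []  s [(array([402.7, 211.1]), np.int32(218))]
t 80 [(array([452.6, 238.7]), np.int32(44)), (array([458.7, 243.3]), np.int32(50))]  s [(array([408.5, 207.4]), np.int32(33)), (array([396.9, 210.3]), np.int32(36))]
t 95 [(array([458.7, 243.2]), np.int32(44)), (array([472.6, 250.2]), np.int32(37))]  s [(array([409.8, 205.4]), np.int32(5)), (array([406.8, 208.2]), np.int32(9)), (array([395.2, 210.3]), np.int32(12)), (array([410.5, 209. ]), np.int32(6))]
t 110 [(array([458.7, 243. ]), np.int32(36)), (array([472.7, 250.1]), np.int32(33))]  s [(array([406.6, 207.8]), np.int32(5)), (array([395. , 210.2]), np.int32(6))]
fence t 130 [(array([484.5, 221. ]), np.int32(109)), (array([477. , 235.2]), np.int32(381))] s [(array([392.5, 184.4]), np.int32(15)), (array([403. , 187.9]), np.int32(56)), (array([389.8, 192.5]), np.int32(17))]
fence t 150 [(array([484.7, 220.6]), np.int32(92)), (array([477.8, 229.8]), np.int32(156)), (array([476.7, 242.9]), np.int32(93))] s [(array([403.2, 188. ]), np.int32(24))]
fence t 170 [(array([477.8, 229.9]), np.int32(110)), (array([476.1, 242.8]), np.int32(79))
[... 2689 characters left out ...]
 141 147 119  75  80]
 [ 87  85  85  86  82  85  78  80  75  75  75  80  81  78  77  76  78 140
  154  80  94 108 125 161 142  79  77]
 [ 83  81  85  81  87  85  83  89  81  83  80  80  79  77  78  75  84 129
  109  78 121 137 132 146 138  75  79]
 [ 83  82  85  83  80  82  82  82  81  86  82  86  77  76  78  76  77  77
   83  89 133 155 151 117  92  76  84]
 [ 86  80  80  83  83  78  86  84  84  87  83  85  78  75  73  73  79  68
   56  70 130 183 146  85  75  78  77]
 [ 81  83  82  81  83  83  83  83  85  82  85  82  84  84  80  76  77  76
   68  70  97 123  93  82  83  82  83]
 [ 86  82  86  85  85  84  85  80  86  83  83  84  83  82  85  81  77  77
   72  82  82  85  84  84  81  84  86]]
```

```bash
python3 - <<'E'
from m2 import *
for z in (6,8,10): print(z,"top",onp(t,[(458.7,243.2),(472.6,250.2)],z).mean(0).round(1),"scene",onp(s,[(396.9,210.3),(408.5,207.4)],z).mean(0).round(1))
print("fence top (expect 33.5 from origin): top",onp(t,[(476.4,242.85)],48).round(1),"scene",onp(s,[(403.1,188)],48).round(1))
print("pin tri",((tri(t,[(458.7,243.2),(472.6,250.2)],s,[(396.9,210.3),(408.5,207.4)])[:,:3]-o)@F.T).round(1))
O=o+F.T@[6.8,-1,0]
for nm,S in(("t",t),("s",s)):
  pr=lambda X:proj(S,O+np.array(X)@F).round(1).tolist()
  print(nm,"pin base/tip",pr([[0,16,0],[0,16,15.5],[0,-16,0],[0,-16,15.5]]),"fence top corners",pr([[29,23,48],[38,23,48],[38,-23,48],[29,-23,48]]))
print(O)
E
```

```text
6 top [ 6.1 -1.8  6. ] scene [ 5.4 -1.1  6. ]
8 top [ 6.8 -1.2  8. ] scene [4.6 0.1 8. ]
10 top [ 7.5 -0.6 10. ] scene [ 3.7  1.3 10. ]
fence top (expect 33.5 from origin): top [[38.2 -2.8 48. ]] scene [[40.2 -1.3 48. ]]
pin tri [[  5.8  14.3   4.4]
 [  5.8 -18.1   5.6]]
t pin base/tip [[458.4, 241.7], [458.9, 244.8], [472.1, 248.4], [472.8, 251.6]] fence top corners [[464.5, 238.3], [466.9, 234.5], [487.9, 244.9], [485.4, 248.6]]
s pin base/tip [[396.0, 210.9], [398.1, 207.8], [407.3, 208.2], [409.5, 205.2]] fence top corners [[395.3, 191.4], [393.9, 188.2], [410.5, 184.6], [411.9, 187.8]]
[ 558.21208437 -285.03702068   62.30195953]
```

```bash
r='x'; echo '[[[466, -465, 60, -1.8, 1], [466, -465, 60, -1.8, 1], [466, -465, 60, -1.8, 1], [466, -465, 60, -1.8, 1], [466, -465, 60, -1.8, 1], [466, -465, 60, -1.8, 1], [466, -465, 60, -1.8, 1], [466, -465, 60, -1.8, 1], [466, -465, 60, -1.8, 1], [466, -465, 60, -1.8, 1], [466, -465, 60, -1.8, 1], [466, -465, 60, -1.8, 1], [466, -465, 60, -1.8, 1], [466, -465, 60, -1.8, 1], [466, -465, 60, -1.8, 1], [466, -465, 60, -1.8, 1]]]' > path.dat && python3 nudge.py path.dat 20
echo '[[[0, 0, 0, -1.787, 1], [0, 0, 0, -1.787, 1], [0, 0, 0, -1.787, 1], [0, 0, 0, -1.787, 1], [0, 0, 0, -1.787, 1], [0, 0, 0, -1.787, 1], [0, 0, 0, -1.787, 1], [0, 0, 0, -1.787, 1], [0, 0, 0, -1.787, 1], [0, 0, 0, -1.787, 1], [0, 0, 0, -1.787, 1], [0, 0, 0, -1.787, 1], [0, 0, 0, -1.787, 1], [0, 0, 0, -1.787, 1], [0, 0, 0, -1.787, 1]]]' > path.dat && python3 nudge.py path.dat
python3 - <<'E'
from bench import manip, snapshot;o=manip.get_obs();print(o["qpos"],o["orientation"],o["ee_pos"],o["grip_width"])
E
```

```text
t: 1.43
ee_pos: [492.6, 18.9, 170.8]
orientation: [-1.471, -2.775, -0.0]
force: [0.6, -1.0, 0.6]
grip_width: 1.002
gripper_force: 0.0
t: 2.68
ee_pos: [491.9, 16.3, 170.8]
orientation: [1.243, -2.884, -0.001]
force: [-0.6, -0.8, -0.4]
grip_width: 1.003
gripper_force: 0.0
[-9.82312135e-02  8.42521283e-02 -3.91653846e-01  1.09595782e+00
  3.76302606e-05 -9.12216629e-01] [ 1.24323518e+00 -2.88413177e+00 -8.63039602e-04] [491.92606484  16.34493555 170.84278851] 1.0028277978808826
```

```bash
echo '[[[0, 0, 120, 0, 1], [0, 0, 120, 0, 1], [0, 0, 120, 0, 1], [0, 0, 169, 0, 1], [0, 0, 169, 0, 1], [0, 0, 169, 0, 1], [0, 0, 169, 0, 0.3], [0, 0, 169, 0, 0.3], [0, 0, 169, 0, 0.3], [0, 0, 169, 0, 0.3], [0, 0, 169, 0, 0.3], [0, 0, 169, 0, 0.3]]]' > path.dat && python3 nudge.py path.dat 20
```

```text
t: 3.68
ee_pos: [495.2, 16.1, 4.9]
orientation: [-1.235, 2.883, -0.004]
force: [0.1, 1.1, 6.8]
grip_width: 0.697
gripper_force: 23.5
```

```bash
echo '[[[0, 0, -60, 0, 0.3], [0, 0, -60, 0, 0.3], [0, 0, -130, 0, 0.3], [0, 0, -130, 0, 0.3], [0, 0, -130, 0, 0.3], [0, 0, -130, 0, 0.3]]]' > path.dat && python3 nudge.py path.dat ; python3 - <<'E'
from h import *
t=grab("top","1");s=grab("scene","1")
cv2.imwrite("pics/c3.png",np.hstack([crop(t,270,220,100,110,4),crop(s,300,190,100,110,4)]))
E
```

```text
t: 4.18
ee_pos: [494.6, 16.0, 135.1]
orientation: [-1.235, 2.883, -0.005]
force: [0.6, -0.2, -3.1]
grip_width: 0.704
gripper_force: 24.6
```

View pics/c3.png

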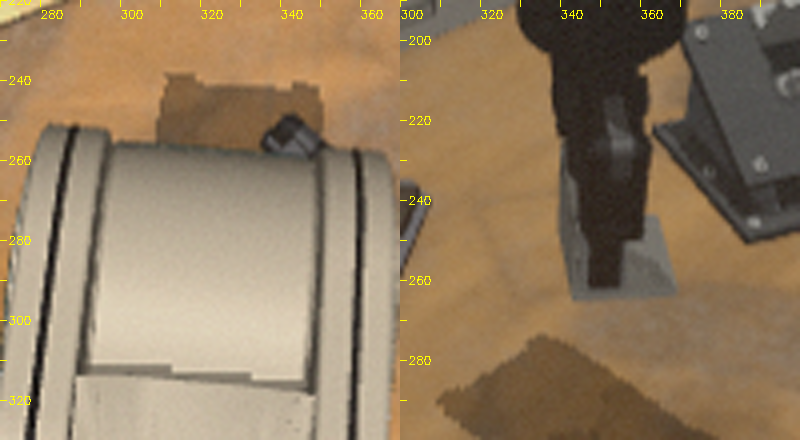

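The scene crop shows the bracket held level in the fingers (leaf bottom edge at row 264). Now I move it over the lower half of the sloped plate, where pressing it down will tilt it in the grip to 30°.

```bash
echo '[[[185.6, -217.7, 0, 1.275, 0.3], [185.6, -217.7, 0, 1.275, 0.3], [185.6, -217.7, 0, 1.275, 0.3], [185.6, -217.7, 0, 1.275, 0.3], [185.6, -217.7, 0, 1.275, 0.3], [185.6, -217.7, 0, 1.275, 0.3], [185.6, -217.7, 0, 1.275, 0.3], [185.6, -217.7, 0, 1.275, 0.3], [185.6, -217.7, 0, 1.275, 0.3], [185.6, -217.7, 0, 1.275, 0.3], [185.6, -217.7, 0, 1.275, 0.3], [185.6, -217.7, 0, 1.275, 0.3], [185.6, -217.7, 20, 1.275, 0.3]]]' > path.dat && python3 nudge.py path.dat
python3 - <<'E'
from bench import manip, snapshot;o=manip.get_obs();print(o["qpos"],o["orientation"],o["ee_pos"])
E
```

```text
t: 5.37
ee_pos: [524.0, -269.5, 114.6]
orientation: [0.719, 3.053, -0.003]
force: [1.0, -1.4, -1.7]
grip_width: 0.697
gripper_force: 24.6
[-5.84679858e-01  2.95242999e-01 -2.60249128e-01  1.00972170e+00
 -8.15152034e-06 -1.22012204e-01] [ 7.19091354e-01  3.05280838e+00 -3.04134778e-03] [ 524.03266496 -269.49996034  114.58394531]
```

```bash
echo '[[[0, 0, -21, 0, 0.3], [-34.6, 1, -21, 0, 0.3], [-34.6, 1, -21, 0, 0.3], [-34.6, 1, -17, 0, 0.3], [-34.6, 1, -14, 0, 0.3], [-34.6, 1, -14, 0, 0.3]]]' > path.dat && python3 nudge.py path.dat
python3 - <<'E'
from h import *
s=grab("scene","2")
cv2.imwrite("pics/c4.png",crop(s,350,130,100,100,6))
E
```

```text
t: 5.87
ee_pos: [553.8, -282.9, 127.1]
orientation: [0.722, 3.056, -0.001]
force: [-0.0, 0.4, 3.6]
grip_width: 0.697
gripper_force: 23.5
```

View pics/c4.png

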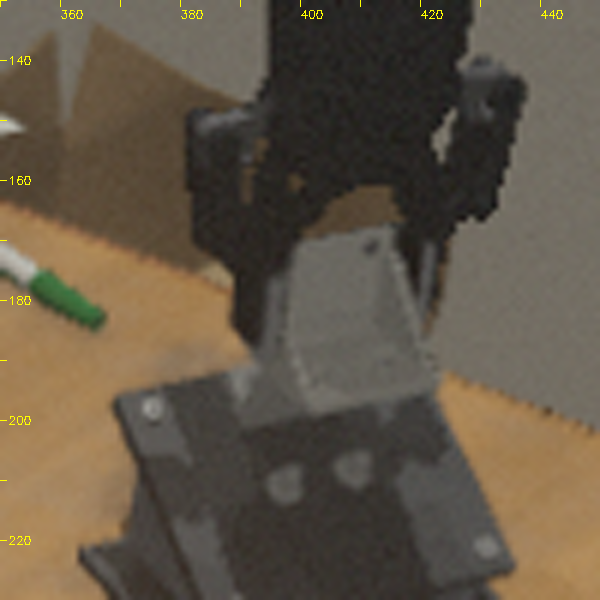

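The view shows the bracket over the fence (flange top at about (408,170)), leaf towards the viewer, just touching the fence top. It touched at the height I predicted. Now I roll it: down and downhill, so it turns in the grip.

```bash
echo '[[[3.3, 0, 2.2, 0, 0.3], [6.6, 0, 4.3, 0, 0.3], [9.5, 0, 6.8, 0, 0.3], [12, 0, 9.5, 0, 0.3], [12, 0, 10.5, 0, 0.3], [12, 0, 10.5, 0, 0.3]]]' > path.dat && python3 nudge.py path.dat
python3 - <<'E'
from h import *
s=grab("scene","3")
uv=[(u,v) for u in range(385,425,3) for v in range(160,202,3)]
P=dep(s,uv);g=s["pixels"][[v for u,v in uv],[u for u,v in uv]].min(1)
np.save("pics/p3.npy",P)
cv2.imwrite("pics/c5.png",crop(s,370,140,80,80,6))
E
```

```text
t: 6.42
ee_pos: [546.3, -279.2, 120.5]
orientation: [0.72, 3.047, -0.004]
force: [2.1, 0.6, 13.7]
grip_width: 0.7
gripper_force: 25.1
```

View pics/c5.png

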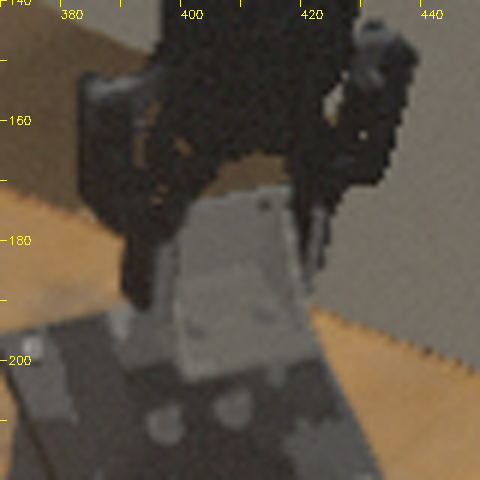

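The holes now show at (401,195) and (412,192), so the bracket has tilted leaf-down. I'll measure the tilt from depth.

```bash
cat > fit.py <<'E'
from m2 import *
def plane(S,poly):
    m=np.zeros((480,640),np.uint8);cv2.fillPoly(m,[np.int32(poly)],1);v,u=np.nonzero(m);P=dep(S,np.c_[u,v])
    k=np.ones(len(P),bool)
    for _ in range(5):
        c=P[k].mean(0);w=np.linalg.svd(P[k]-c)[2][2];d=(P-c)@w;k=abs(d)<max(2.0,2*d[k].std() if _<2 else 2)
    w*=np.sign(w[2]) if abs(w[2])>.3 else -np.sign(w[0]);return c,w,d[k].std(),k.sum()
E
python3 - <<'E'
from fit import *
S=load("scene3")
for nm,po in(("leaf",[(399,192),(417,188),(421,197),(402,201)]),("flange",[(402,175),(416,173),(417,183),(400,185)])):
    c,w,r,k=plane(S,po);b=w@F.T;print(nm,c.round(1),"n world",w.round(3),"plate axes",b.round(3),"angle to plate z deg",np.degrees(np.arctan2(b[0],b[2])).round(1),r.round(2),k,"plate xyz",((c-o)@F.T).round(1))
E
```

```text
leaf [ 538.9 -281.2  114.4] n world [ 0.448 -0.272  0.851] plate axes [ 0.879 -0.042  0.475] angle to plate z deg 61.6 1.1 37 plate xyz [16.4 -6.2 54.6]
flange [ 552.6 -289.6  147. ] n world [ 0.732 -0.341  0.589] plate axes [0.994 0.024 0.106] angle to plate z deg 83.9 1.13 50 plate xyz [46.6 -7.7 74.9]
```

```bash
python3 - <<'E'
from fit import *
S=load("scene3")
H=np.array([[.8936,-.4489,0],[.4489,.8936,0],[0,0,1]]);O=np.array([557.2,-285.1,61.8])
g=cv2.cvtColor(S["pixels"],cv2.COLOR_RGB2GRAY)
for v in range(168,208,2):
    Q=[np.median((dep(S,[(u+i,v+j) for i in(-1,0,1) for j in (-1,0,1)])-O)@H.T,0) for u in(403,409,415)]
    print(v,[(q.round(1).tolist()) for q in Q],g[v,409])
E
```

```text
168 [[-29.3, 29.9, 135.4], [615.4, -422.3, -263.5], [590.6, -434.8, -255.3]] 69
170 [[-28.9, 29.5, 130.3], [614.4, -423.1, -274.7], [577.6, -431.1, -252.7]] 73
172 [[-23.8, 25.7, 121.6], [-5.2, -5.5, 104.5], [-5.1, -21.0, 104.1]] 107
174 [[-7.6, 13.4, 106.6], [-5.8, -3.6, 102.0], [-5.6, -21.3, 98.2]] 97
176 [[-6.3, 12.5, 100.4], [-3.8, -5.7, 95.2], [-5.1, -22.1, 92.3]] 95
178 [[-4.2, 10.0, 93.1], [-2.6, -8.1, 89.5], [-6.0, -22.2, 87.8]] 98
180 [[-2.0, 7.5, 85.7], [-1.3, -9.1, 82.3], [-7.2, -22.1, 82.6]] 96
182 [[-1.0, 6.7, 80.6], [1.1, -11.3, 75.1], [-7.9, -22.1, 78.0]] 97
184 [[1.4, 4.2, 72.0], [2.5, -12.6, 68.2], [-10.5, -21.5, 73.7]] 107
186 [[1.0, 4.2, 68.0], [1.0, -12.6, 64.6], [-10.5, -21.9, 68.2]] 106
188 [[-2.3, 6.0, 64.2], [-4.0, -8.8, 62.4], [-11.4, -21.5, 62.8]] 103
190 [[-6.5, 7.8, 61.3], [-8.3, -7.8, 60.5], [-15.9, -20.7, 59.1]] 103
192 [[-10.4, 10.9, 59.2], [-16.0, -4.6, 57.8], [-18.2, -19.1, 56.1]] 104
194 [[-14.3, 11.1, 55.7], [-20.6, -0.6, 56.6], [-26.7, -16.5, 54.3]] 103
196 [[-17.7, 11.1, 54.6], [-28.8, 4.2, 56.2], [-31.1, -11.1, 54.1]] 105
198 [[-28.7, 20.9, 55.0], [-33.2, 6.4, 53.8], [-36.8, -8.9, 52.1]] 103
200 [[-35.5, 24.0, 53.6], [-38.5, 9.1, 51.8], [-38.3, -8.9, 48.2]] 102
202 [[-39.7, 24.8, 51.1], [9.9, -23.1, 7.8], [10.4, -42.6, 7.4]] 64
204 [[10.8, -8.3, 6.8], [9.9, -23.1, 5.7], [8.2, -41.1, 3.1]] 63
206 [[6.7, -7.9, 5.7], [-5.0, -16.1, 7.4], [2.1, -38.5, 0.8]] 89
```

```bash
echo '[[[3, 0, 2, 0, 0.3], [6, 0, 4, 0, 0.3], [9, 0, 6, 0, 0.3], [11, 0, 8, 0, 0.3], [11, 0, 8, 0, 0.3]]]' > path.dat && python3 nudge.py path.dat
cat > til.py <<'E'
from fit import *
import sys
H=np.array([[.8936,-.4489,0],[.4489,.8936,0],[0,0,1]]);O=np.array([557.2,-285.1,61.8])
def cols(S,us,vs):
    for v in vs:
        print(v,[np.median((dep(S,[(u+i,v+j) for i in(-1,0,1) for j in (-1,0,1)])-O)@H.T,0).round(1).tolist() for u in us])
if __name__=="__main__":
    S=grab("scene",sys.argv[1]);cols(S,(402,408,414),range(172,212,3))
E
python3 til.py 4
```

```text
t: 6.88
ee_pos: [532.9, -272.6, 109.0]
orientation: [0.723, 3.055, -0.001]
force: [-0.5, -0.4, -3.0]
grip_width: 0.701
gripper_force: 23.8
172 [[-19.1, 24.6, 119.4], [-42.6, 24.7, 131.1], [-35.7, 1.1, 123.8]]
175 [[-33.8, 34.4, 120.6], [-42.6, 23.0, 123.4], [590.3, -434.6, -286.1]]
178 [[-38.6, 35.1, 116.4], [607.3, -420.3, -301.7], [584.2, -429.7, -291.6]]
181 [[-38.0, 34.4, 107.4], [-23.4, 7.7, 96.3], [-23.3, -7.9, 91.5]]
184 [[-38.1, 33.0, 99.6], [-20.1, 6.6, 84.4], [-17.7, -12.9, 78.2]]
187 [[-37.0, 32.0, 89.4], [-16.3, 1.3, 73.9], [-13.0, -17.3, 67.6]]
190 [[-35.5, 30.4, 81.0], [-9.5, -4.0, 60.8], [-10.5, -20.9, 58.7]]
193 [[-32.7, 27.3, 71.8], [-13.2, -2.6, 54.2], [-15.2, -18.5, 52.7]]
196 [[-34.5, 27.8, 64.4], [-21.0, 1.1, 51.7], [-22.5, -14.1, 48.8]]
199 [[-35.4, 28.5, 56.1], [-29.2, 6.5, 49.1], [-28.4, -10.4, 45.1]]
202 [[-39.2, 28.5, 51.9], [-33.7, 8.6, 44.3], [-39.7, -3.9, 43.5]]
205 [[-41.4, 29.9, 45.2], [-41.2, 13.4, 41.0], [-45.8, -1.2, 40.2]]
208 [[-46.3, 31.5, 40.3], [-49.4, 16.3, 37.9], [-5.5, -30.6, 1.1]]
211 [[-2.9, 3.3, -1.2], [-5.8, -14.0, -3.9], [-7.6, -30.6, -5.7]]
```

```bash
python3 - <<'E'
from til import *
from m1 import cloud
S=load("scene4");uv,P,c=cloud(S,370,150,440,225);Q=(P-O)@H.T
dark=c.max(1)<60
m=(Q[:,1]>29)&(Q[:,1]<60)&(abs(Q[:,0]+27)<30)&(Q[:,2]>25)
for lo in range(30,80,5):
    w=Q[m&dark&(Q[:,2]>=lo)&(Q[:,2]<lo+5)]; w2=Q[m&~dark&(Q[:,2]>=lo)&(Q[:,2]<lo+5)]
    print(lo,len(w),w.mean(0).round(1) if len(w) else "", np.ptp(w[:,0]).round(1) if len(w) else "","| light",len(w2))
w=m&dark&(Q[:,2]<62);print([(tuple(map(int,a)),b.round(0).tolist()) for a,b in zip(uv[w],Q[w])][-14:])
E
```

```text
30 0   | light 1
35 0   | light 7
40 0   | light 10
45 0   | light 6
50 0   | light 8
55 1 [-29.2  42.6  59.9] 0.0 | light 8
60 6 [-28.4  43.4  63.2] 16.8 | light 10
65 11 [-28.9  42.9  67.1] 15.0 | light 8
70 8 [-29.   43.8  72.7] 14.8 | light 7
75 13 [-27.3  43.1  77.2] 15.7 | light 6
[((393, 196), [-20.0, 43.0, 60.0]), ((395, 198), [-29.0, 43.0, 60.0])]
```

```bash
echo '[[[9, 0, 30, 0, 0.3], [9, 0, 50, 0, 0.3], [9, 0, 58, 0, 0.3], [9, 0, 60, 0, 0.3], [9, 0, 62, 0, 0.3], [9, 0, 64, 0, 0.3]]]' > path.dat && python3 nudge.py path.dat
```

```text
t: 7.43
ee_pos: [519.9, -265.5, 44.8]
orientation: [-0.721, -3.047, -0.005]
force: [-14.8, 8.3, 27.4]
grip_width: 0.7
gripper_force: 27.8
```

```bash
echo '[[[-1, 0, 2, 0, 0.3], [-1, 0, 2, 0, 0.3]]]' > path.dat && python3 nudge.py path.dat ; python3 - <<'E'
from til import *
from m1 import cloud
S=grab("scene","5")
uv,P,c=cloud(S,360,150,440,250);Q=(P-O)@H.T; B=(P-O)@F.T
m=(abs(Q[:,1])<24)&(c.min(1)>75)&(B[:,0]<10)
# leaf: plate z in 0..10, flange: above
l=m&(B[:,2]<11)&(B[:,2]>2)&(B[:,0]<-22); f=m&(B[:,2]>14)&(B[:,2]<46)&(B[:,0]<2)
for n_,k in(("leaf",l),("flange",f)):
    q=B[k];print(n_,k.sum(),q.mean(0).round(1),"x range",np.percentile(q[:,0],[2,98]).round(1),"z",np.percentile(q[:,2],[2,98]).round(1))
q=B[l];print("leaf slope dz/dx",np.polyfit(q[:,0],q[:,2],1).round(3)); q=B[f];print("flange dx/dz",np.polyfit(q[:,2],q[:,0],1).round(3),"yaw dx/dy",np.polyfit(q[:,1],q[:,0],1).round(3))
E
```

```text
t: 7.6
ee_pos: [520.3, -265.6, 43.2]
orientation: [-0.721, -3.046, -0.005]
force: [-15.3, 9.1, 21.9]
grip_width: 0.7
gripper_force: 28.2
leaf 270 [-46.6  -2.5   6.7] x range [-68.1 -23.4] z [ 2.5 10.3]
flange 128 [-26.2  -8.3  28.5] x range [-49.2 -17.2] z [14.8 44.9]
leaf slope dz/dx [-0.014  6.045]
flange dx/dz [  0.285 -34.317] yaw dx/dy [  0.284 -23.839]
```

```bash
python3 - <<'E'
from til import *
from m1 import cloud
S=load("scene5")
uv,P,c=cloud(S,360,190,440,250);B=(P-O)@F.T
# predicted pixel of holes for X=-46
pu=proj(S,O+np.array([[-46,16,5],[-46,-16,5],[-68,30,5],[-68,-30,5],[-23,0,5]])@F);print(pu.round(1).tolist())
g=cv2.cvtColor(S["pixels"],cv2.COLOR_RGB2GRAY)
for k in(0,1):
    u,v=np.round(pu[k]).astype(int);print(u-8,v-6);print(g[v-6:v+7,u-8:u+9])
cv2.imwrite("pics/c6.png",crop(S,350,150,100,100,6))
E
```

```text
[[404.4, 226.5], [415.8, 223.7], [402.9, 235.7], [424.3, 230.3], [406.4, 216.9]]
396 221
[[ 39  43  63  86  85  77  90 100 105 104 106 104 103 103 107 105 105]
 [ 35  40  59  84  85  74  97  94 106 104 105 104 105 106 104 105 105]
 [ 43  48  60  86  85  81 106  99 110 106 108 106 106 104 108 108 103]
 [ 45  47  66  86  87  82 102  99 106 104 108 107 106 108 108 109 108]
 [ 50  57  72  86  85  79 104  88  95 103 107 108 108 106 112 110 108]
 [ 64  70  84  91  83  80  99  76  72  89 103 107 107 107 107 109 107]
 [ 58  69  77  87  89  89 102  73  57  74 100 108 106 109 107 109 104]
 [ 53  56  74  86  88  93 101  87  71  77 101 108 105 106 105 105 109]
 [ 55  54  61  86  88  92 107 106  95 100 107 110 110 110 109 105 104]
 [ 56  56  58  77  91  95 114 108 111 108 108 108 108 106 107 108 106]
 [ 52  54  58  69  84  98 110 107 110 106 104 106 106 105 107 102 105]
 [ 53  53  54  59  78  93 112 113 108 108 107 108 107 107 107 108 107]
 [ 51  48  50  51  75 104 105 109 107 110 111 107 107 106 104 100  95]]
408 218
[[109 106 105 105 106 106 106 103  97  91  90  88  94 106  79  63  83]
 [107 109 104 108 106 106 103 102 103  94  92  90  93 102  90  70  82]
 [107 101 102 104 106 106 107 105 106 101  92  90  92  99  86  80  84]
 [103 103 107 105 105 106 105 106 107 103  96  91  89 101  91  75  70]
 [105 106 104 105 105 102  91  95  99 110 103  92  85 102  91  67  60]
 [106 104 108 108 103  90  66  69  83 103 107  98  86 104  94  68  63]
 [106 108 108 109 108  88  59  51  72  93 104 100  92 100  96  71  60]
 [108 106 112 110 108 101  83  70  69  91 102 103  95 105 103  74  61]
 [107 107 107 109 107 107 103  97  95 102 106 109 101 103 106  79  69]
 [106 109 107 109 104 110 108 109 108 109 107 106 107 107 107  87  58]
 [105 106 105 105 109 108 107 108 107 106 109 106 107 106 107  92  57]
 [110 110 109 105 104 104 108 106 106 107 106 107 108 107 107  99  83]
 [108 106 107 108 106 103 106 108 107 107 106 106 105 106 102  97  77]]
```

View pics/c6.png

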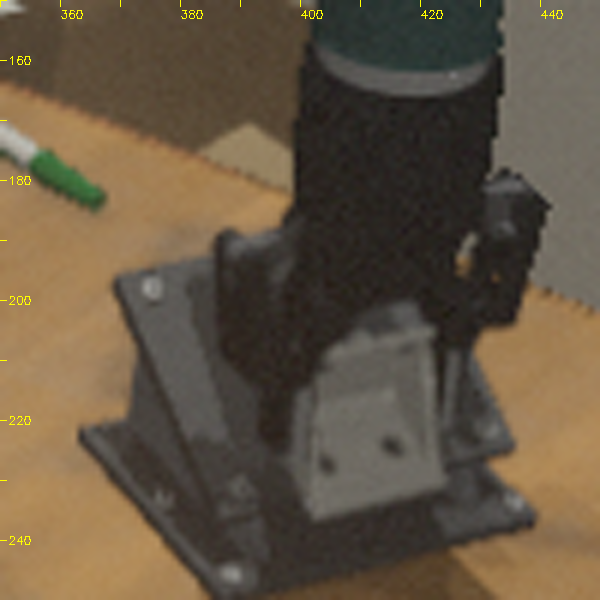

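The picture shows the bracket flush on the plate below the pins, with holes at (404.1,226.8) and (415,224.1).

```bash
python3 - <<'E'
from til import *
S=load("scene5");g=cv2.cvtColor(S["pixels"],cv2.COLOR_RGB2GRAY).astype(float)
c=[]
for u0,v0,u1,v1 in((402,224,407,231),(412,221,419,228)):
    w=np.clip(100-g[v0:v1,u0:u1],0,None);V,U=np.mgrid[v0:v1,u0:u1];c.append((float((w*U).sum()/w.sum()),float((w*V).sum()/w.sum())))
print(c)
for z in(0,2.5,5): 
    h=onp(S,c,z);print(z,h.round(1).tolist(),"mid",h.mean(0).round(2))
print("leaf corners o-frame",onp(S,[(401.5,236.5),(422.5,231)],5).round(1).tolist())
E
```

```text
[(403.9233870967742, 226.8951612903226), (414.94460641399417, 223.90962099125363)]
0 [[-39.0, 13.2, -0.0], [-38.3, -18.1, 0.0]] mid [-38.66  -2.45   0.  ]
2.5 [[-39.9, 14.7, 2.5], [-39.3, -16.6, 2.5]] mid [-39.62  -0.98   2.5 ]
5 [[-40.9, 16.1, 5.0], [-40.2, -15.1, 5.0]] mid [-40.57   0.48   5.  ]
leaf corners o-frame [[-63.2, 32.8, 5.0], [-62.8, -26.0, 5.0]]
```

```bash
cat > pl.py <<'E'
from bench import manip, snapshot
import numpy as np
ob=manip.get_obs();d=np.array(ob["ee_pos"])-[557.2,-285.1,61.8];hx=d[:2]@[.8936,-.4489];hy=d[:2]@[.4489,.8936];f=ob["force"];fh=f[:2]@[.8936,-.4489]
print("TCP plate x %.1f y %.1f z %.1f | force plate x %.1f y %.1f z %.1f | h %.1f z %.1f w %.3f"%(hx*.866+d[2]*.5,hy,-hx*.5+d[2]*.866,fh*.866+f[2]*.5,f[:2]@[.4489,.8936],-fh*.5+f[2]*.866,hx,ob["ee_pos"][2],ob["grip_width"]))
E
echo '[[[11.5, 0, -20, 0, 0.3], [11.5, 0, -20, 0, 0.3], [11.5, 0, -20, 0, 0.3]]]' > path.dat && python3 nudge.py path.dat >/dev/null; python3 pl.py
echo '[[[-17, 0, -10, 0, 0.3], [-34.6, 0, -20, 0, 0.3], [-34.6, 0, -20, 0, 0.3], [-34.6, 0, -20, 0, 0.3]]]' > path.dat && python3 nudge.py path.dat >/dev/null; python3 pl.py
```

```text
TCP plate x -40.0 y 0.2 z 23.8 | force plate x -0.5 y -0.4 z -2.0 | h -46.5 z 62.4 w 0.698
TCP plate x -1.0 y 0.2 z 22.4 | force plate x -1.4 y 0.0 z -1.3 | h -12.1 z 80.7 w 0.698
```

```bash
for i in 1; do echo '[[[-0.9, 0, -0.5, 0, 0.3], [-0.9, 0, -0.5, 0, 0.3]]]' > path.dat && python3 nudge.py path.dat >/dev/null; python3 pl.py; echo '[[[-0.9, 0, -0.5, 0, 0.3], [-0.9, 0, -0.5, 0, 0.3]]]' > path.dat && python3 nudge.py path.dat >/dev/null; python3 pl.py;  echo '[[[-0.9, 0, -0.5, 0, 0.3], [-0.9, 0, -0.5, 0, 0.3]]]' > path.dat && python3 nudge.py path.dat >/dev/null; python3 pl.py; done
```

```text
TCP plate x -0.8 y 0.2 z 23.1 | force plate x -0.7 y 0.5 z -2.0 | h -12.2 z 81.4 w 0.697
TCP plate x 1.0 y 0.2 z 23.5 | force plate x -1.0 y 0.6 z -1.7 | h -10.9 z 82.6 w 0.699
TCP plate x 1.7 y 0.2 z 23.6 | force plate x -1.5 y 0.2 z -1.7 | h -10.3 z 83.1 w 0.695
```

```bash
echo '[[[-1, 0, 0, 0, 0.3], [-1, 0, 0, 0, 0.3]]]' > path.dat && python3 nudge.py path.dat >/dev/null; python3 pl.py; echo '[[[-1, 0, 0, 0, 0.3], [-1, 0, 0, 0, 0.3]]]' > path.dat && python3 nudge.py path.dat >/dev/null; python3 pl.py;  echo '[[[-1, 0, 0, 0, 0.3], [-1, 0, 0, 0, 0.3]]]' > path.dat && python3 nudge.py path.dat >/dev/null; python3 pl.py
```

```text
TCP plate x 1.7 y 0.2 z 23.2 | force plate x -3.6 y -0.6 z -0.2 | h -10.1 z 82.8 w 0.696
TCP plate x 1.7 y 0.3 z 22.9 | force plate x -5.9 y -0.7 z 1.6 | h -10.0 z 82.4 w 0.696
TCP plate x 1.6 y 0.3 z 22.5 | force plate x -6.4 y -0.4 z 1.6 | h -9.8 z 82.1 w 0.699
```

```bash
echo '[[[3.2, 0, 0, 0, 0.3], [3.2, 0, 0, 0, 0.3], [1.7, 0, 2.6, 0, 0.3], [0.2, 0, 5.2, 0, 0.3], [0.2, 0, 5.2, 0, 0.3]]]' > path.dat && python3 nudge.py path.dat >/dev/null; python3 pl.py
```

```text
TCP plate x 1.6 y 0.2 z 17.0 | force plate x -4.9 y -0.4 z -3.8 | h -7.2 z 77.3 w 0.698
```

```bash
echo '[[[1.7, 0, 1, 0, 0.3], [1.7, 0, 1, 0, 0.3]]]' > path.dat && python3 nudge.py path.dat >/dev/null; python3 pl.py;  echo '[[[-1, 0, 1.7, 0, 0.3], [-2, 0, 3.5, 0, 0.3], [-2, 0, 3.5, 0, 0.3]]]' > path.dat && python3 nudge.py path.dat >/dev/null; python3 pl.py
```

```text
TCP plate x 1.5 y 0.1 z 17.2 | force plate x -0.5 y 0.1 z -1.4 | h -7.3 z 77.4 w 0.697
TCP plate x 1.5 y -0.9 z 13.2 | force plate x 0.0 y -2.9 z -1.8 | h -5.3 z 74.0 w 0.698
```

```bash
echo '[[[-1.5, -1, 3, 0, 0.3], [-2.8, -1, 5.2, 0, 0.3], [-4, -1, 7, 0, 0.3], [-4, -1, 7, 0, 0.3]]]' > path.dat && python3 nudge.py path.dat >/dev/null; python3 pl.py
```

```text
TCP plate x 1.1 y -1.3 z 4.9 | force plate x 0.9 y -3.9 z -3.9 | h -1.5 z 66.6 w 0.698
```

```bash
echo '[[[-1, -0.8, 1.7, 0, 0.3], [-1.5, -0.8, 2.6, 0, 0.3], [-1.5, -0.8, 2.6, 0, 0.3]]]' > path.dat && python3 nudge.py path.dat >/dev/null; python3 pl.py; echo '[[[0, 0, 0, 0, 1], [0, 0, 0, 0, 1], [0, 0, 0, 0, 1], [0, 0, 0, 0, 1]]]' > path.dat && python3 nudge.py path.dat; python3 pl.py
```

```text
TCP plate x 1.0 y -1.3 z 4.7 | force plate x -0.5 y -0.7 z 14.9 | h -1.5 z 66.4 w 0.694
t: 10.98
ee_pos: [555.5, -285.6, 63.6]
orientation: [-0.725, -3.057, -0.001]
force: [0.6, -0.9, 0.3]
grip_width: 0.997
gripper_force: 0.0
TCP plate x -0.2 y -1.2 z 2.2 | force plate x 0.9 y -0.6 z -0.2 | h -1.3 z 63.6 w 0.997
```

```bash
echo '[[[0, 0, -40, 0, 1], [0, 0, -80, 0, 1], [0, 0, -130, 0, 1], [92, 410, -130, 0.742, 1], [92, 410, -130, 0.742, 1], [92, 410, -130, 0.742, 1], [92, 410, -130, 0.742, 1], [92, 410, -130, 0.742, 1], [92, 410, -130, 0.742, 1], [92, 410, -130, 0.742, 1], [92, 410, -130, 0.742, 1], [92, 410, -130, 0.742, 1], [92, 410, -130, 0.742, 1], [92, 410, -130, 0.742, 1], [92, 410, -130, 0.742, 1]]]' > path.dat && python3 nudge.py path.dat; python3 - <<'E'
from til import *
from m1 import cloud
for n in("scene","top"):
    S=grab(n,"6");uv,P,c=cloud(S,*((360,160,440,250) if n=="scene" else (412,195,512,292)));B=(P-O)@F.T
    l=(c.min(1)>75)&(abs(B[:,1])<24)&(B[:,0]>-20)&(B[:,0]<20)&(B[:,2]>0)&(B[:,2]<10);q=B[l];print(n,"leaf",l.sum(),q.mean(0).round(1),"slope",np.polyfit(q[:,0],q[:,2],1).round(3) if l.sum()>5 else "")
    print("flange top z",np.percentile(B[(B[:,0]>15)&(B[:,0]<40)&(abs(B[:,1])<24)&(B[:,2]<60),2],[90,98]).round(1))
cv2.imwrite("pics/c7.png",np.hstack([crop(load("scene6"),365,170,66,75,6),crop(load("top6"),430,205,66,75,6)]))
from bench import manip, snapshot;print(manip.get_obs()["qpos"].round(2))
E
```

```text
t: 12.23
ee_pos: [657.9, 125.8, 193.4]
orientation: [-1.777, -2.59, -0.002]
force: [-0.0, -1.1, 0.7]
grip_width: 1.004
gripper_force: 0.0
scene leaf 213 [-1.1 -2.7  5.3] slope [0.013 5.353]
flange top z [49.2 50.9]
top leaf 215 [-8.  -1.3  4.9] slope [0.006 4.969]
flange top z [48.2 49.7]
[ 0.09  0.37  0.03  1.22 -0.    1.29]
```

View pics/c7.png

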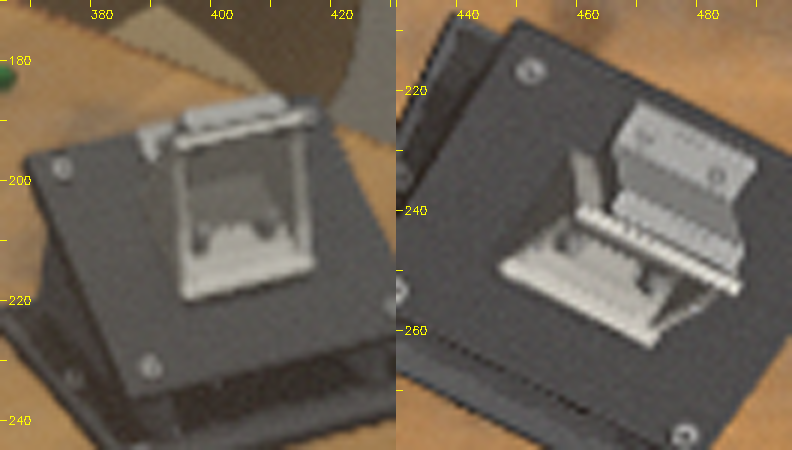

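Both views show the bracket seated: leaf flat at 5 mm, pins visible in both holes, and the flange edge parallel to the fence. Now for the clamp.

```bash
echo '[[[-2.8, -2.2, 10, 0, 1], [-2.8, -2.2, 10, 0, 1], [-2.8, -2.2, 40, 0, 1], [-2.8, -2.2, 72, 0, 1], [-2.8, -2.2, 72, 0, 1], [-2.8, -2.2, 72, 0, 1]]]' > path.dat && python3 nudge.py path.dat; echo '[[[0, 0, 0, 0, 0.7], [0, 0, 0, 0, 0.6], [0, 0, 0, 0, 0.5], [0, 0, 0, 0, 0.42], [0, 0, 0, 0, 0.38], [0, 0, 0, 0, 0.376], [0, 0, 0, 0, 0.376], [0, 0, 0, 0, 0.376]]]' > path.dat && python3 nudge.py path.dat 60
```

```text
t: 12.83
ee_pos: [653.6, 116.5, 119.5]
orientation: [-1.784, -2.58, 0.007]
force: [-0.3, 0.2, 0.5]
grip_width: 1.001
gripper_force: 0.0
t: 13.5
ee_pos: [661.5, 118.2, 131.8]
orientation: [1.778, 2.577, 0.012]
force: [-3.9, -1.8, 23.2]
grip_width: 0.383
gripper_force: 21.2
```

```bash
echo '[[[0, 0, -20, 0, 0.376], [0, 0, -50, 0, 0.376], [0, 0, -90, 0, 0.376], [0, 0, -130, 0, 0.376], [0, 0, -130, 0, 0.376], [0, 0, -130, 0, 0.376]]]' > path.dat && python3 nudge.py path.dat; python3 - <<'E'
from h import *
from m1 import cloud
from bench import manip, snapshot
ob=manip.get_obs();tc=np.array(ob["ee_pos"]);a=2*np.arctan2(ob["orientation"][1],ob["orientation"][0]);X=np.array([np.cos(a),np.sin(a),0]);Y=np.array([np.sin(a),-np.cos(a),0])
print(np.degrees(a)%360)
s=grab("scene","7");u,v=proj(s,[tc])[0].astype(int);print(u,v)
uv,P,c=cloud(s,u-45,v-40,u+45,v+70);Q=np.c_[(P-tc)@X,(P-tc)@Y,(P-tc)[:,2]]
m=(abs(Q[:,0])<35)&(abs(Q[:,1])<60)&(c.max(1)<90)
for lo in range(-80,40,8):
    w=Q[m&(Q[:,2]>=lo)&(Q[:,2]<lo+8)]
    if len(w)>2: print(lo,len(w),"x",np.percentile(w[:,0],[5,50,95]).round(1),"y",np.percentile(w[:,1],[5,50,95]).round(1))
cv2.imwrite("pics/c8.png",crop(s,u-50,v-50,100,110,5))
E
```

```text
t: 14.0
ee_pos: [659.5, 118.5, 258.3]
orientation: [1.779, 2.579, 0.011]
force: [-0.2, -0.4, -2.2]
grip_width: 0.38
gripper_force: 15.7
110.80319912785396
244 188
-72 10 x [ 5.5 13.6 16.8] y [13.8 16.9 21.9]
-64 60 x [-3.6 11.1 16.2] y [-26.7  -3.4  18.4]
-56 67 x [-3.1  9.9 16.6] y [-25.8 -19.1  17.1]
-48 58 x [-3.3 11.1 17.2] y [-24.2 -21.3  17.3]
-40 77 x [-3.7 13.6 16.6] y [-21.5 -17.4  14.3]
-32 80 x [-2.4 13.9 16.6] y [-16.8 -10.5  10.8]
-24 72 x [-1.3 13.2 16.6] y [-13.7  -5.6  10.2]
-16 78 x [-2.4 11.2 15.3] y [-13.   -1.1  10.6]
-8 67 x [-4.4 10.8 15.1] y [-12.8   6.9  11.6]
0 66 x [-2.1  9.8 15.7] y [-21.3   7.6  14.7]
8 109 x [-3.9  9.7 16.4] y [-27.4  -8.5  28.1]
16 113 x [-2.7  9.6 15.7] y [-27.7 -10.4  27.9]
24 140 x [-3.7  9.  15.3] y [-27.8  10.2  24.9]
32 104 x [-6.1  7.3 12.6] y [-28.2  14.1  25.4]
```

View pics/c8.png

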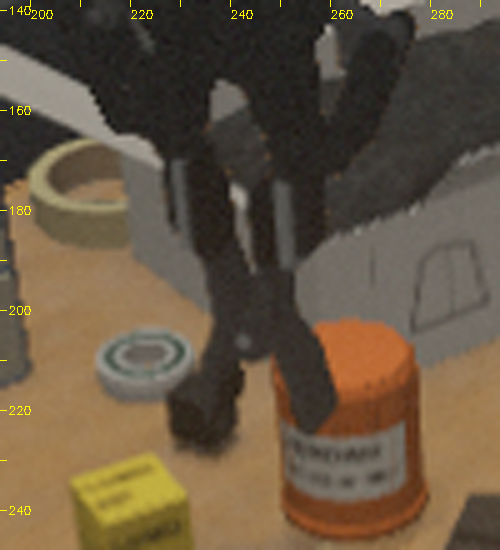

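The clamp is held open, profile visible: pivot rivet near (242,206), jaw tips near (256,223) and (232,225). I'll work out its pose in the tool frame.

```bash
python3 - <<'E'
from h import *
from bench import manip, snapshot
ob=manip.get_obs();tc=np.array(ob["ee_pos"]);a=2*np.arctan2(ob["orientation"][1],ob["orientation"][0]);X=np.array([np.cos(a),np.sin(a),0]);Y=np.array([np.sin(a),-np.cos(a),0])
s=load("scene7")
pts={"pivot":(242.3,206.5),"R tip out":(259,219),"R tip in":(252,224.5),"L tip near":(240.5,218)}
for k,p in pts.items():
    c,d=ray(s,[p]);t=(17-(c-tc)@X)/(d@X);q=c+d[0]*t-tc;print(k,(q@Y).round(1),q[2].round(1))
g=cv2.cvtColor(s["pixels"],cv2.COLOR_RGB2GRAY)
# silhouette rows: leftmost/rightmost dark columns, inner gap
from m1 import cloud
for v in range(196,230,3):
    uv,P,cc=cloud(s,215,v,275,v+1);q=P-tc;m=(abs(q@X-6)<16)&(cc.max(1)<80)&(abs(q@Y)<45)
    print(v,uv[m][:,0].tolist()[:1],uv[m][:,0].tolist()[-1:],m.sum(),g[v,224:264:1].tolist() if v in(217,223) else "")
E
```

```text
pivot -0.1 -24.5
R tip out -32.6 -44.7
R tip in -16.9 -60.5
L tip near 6.3 -51.2
196 [236] [252] 17 
199 [236] [252] 16 
202 [237] [254] 18 
205 [236] [256] 20 
208 [235] [258] 24 
211 [234] [258] 17 
214 [234] [259] 18 
217 [234] [260] 16 [97, 97, 98, 65, 46, 51, 57, 51, 55, 56, 54, 55, 50, 47, 38, 42, 37, 76, 114, 130, 133, 134, 131, 131, 130, 81, 67, 67, 58, 54, 51, 45, 46, 51, 50, 54, 49, 69, 98, 99]
220 [234] [259] 13 
223 [253] [257] 5 [128, 128, 126, 105, 52, 44, 40, 45, 38, 44, 37, 41, 44, 47, 49, 43, 59, 104, 126, 131, 128, 128, 129, 130, 127, 105, 94, 91, 94, 64, 51, 55, 55, 54, 70, 79, 74, 74, 75, 68]
226 [] [] 0 
229 [] [] 0
```

```bash
python3 - <<'E'
from h import *
from bench import manip, snapshot
ob=manip.get_obs();tc=np.array(ob["ee_pos"]);a=2*np.arctan2(ob["orientation"][1],ob["orientation"][0]);X=np.array([np.cos(a),np.sin(a),0]);Y=np.array([np.sin(a),-np.cos(a),0])
s=load("scene7")
for k,p,x in(("pivot",(242.3,206.5),17),("R in",(248.7,217),17),("R in",(248,214),17),("L in far",(240.8,217),-4),("L in far",(240.5,220),-4),("L out near",(227,217),17),("L bottom near",(232,226),17),("R out far",(260.8,217),-4)):
    c,d=ray(s,[p]);t=(x-(c-tc)@X)/(d@X);q=(c+d*t[:,None])[0]-tc;print(k,(q@Y).round(1),q[2].round(1))
E
```

```text
pivot -0.1 -24.5
R in -11.4 -45.0
R in -10.5 -38.6
L in far 17.9 -64.5
L in far 19.3 -71.7
L out near 35.6 -55.5
L bottom near 26.9 -74.2
R out far -25.5 -54.8
```

```bash
echo '[[[-350, -239, 0, 0.828, 0.376], [-350, -239, 0, 0.828, 0.376], [-350, -239, 0, 0.828, 0.376], [-350, -239, 0, 0.828, 0.376], [-350, -239, 0, 0.828, 0.376], [-350, -239, 0, 0.828, 0.376], [-350, -239, 0, 0.828, 0.376], [-350, -239, 0, 0.828, 0.376], [-350, -239, 0, 0.828, 0.376], [-350, -239, 0, 0.828, 0.376], [-350, -239, 0, 0.828, 0.376], [-350, -239, 30, 0.828, 0.376], [-350, -239, 30, 0.828, 0.376], [-350, -239, 30, 0.828, 0.376]]]' > path.dat && python3 nudge.py path.dat; python3 pl.py;  python3 - <<'E'
from til import *
from m1 import cloud
from bench import manip, snapshot
ob=manip.get_obs();tc=np.array(ob["ee_pos"]);print("angle",np.degrees(2*np.arctan2(ob["orientation"][1],ob["orientation"][0]))%360)
S=grab("scene","8");u,v=proj(S,[tc])[0].astype(int)
uv,P,c=cloud(S,u-40,v-30,u+40,v+70);Q=(P-tc)@H.T;m=(abs(Q[:,0])<40)&(abs(Q[:,1])<40)&(c.max(1)<90)
for lo in range(-80,0,8):
    w=Q[m&(Q[:,2]>=lo)&(Q[:,2]<lo+8)]
    if len(w)>2: print(lo,len(w),"h",np.percentile(w[:,0],[5,50,95]).round(1),"y",np.percentile(w[:,1],[3,50,97]).round(1))
E
```

```text
t: 15.22
ee_pos: [554.8, -292.2, 218.6]
orientation: [-2.667, -1.646, 0.005]
force: [-0.3, 0.9, -0.9]
grip_width: 0.377
gripper_force: 12.8
TCP plate x 79.3 y -7.4 z 135.3 | force plate x -1.0 y 0.7 z -0.4 | h 1.0 z 218.6 w 0.377
angle 63.34543889752132
-72 18 h [-22.4  15.1  20. ] y [ 0.3  8.7 18.5]
-64 50 h [-23.8 -18.1  19.4] y [-1.6 10.2 19.1]
-56 54 h [-22.6 -17.4  18.8] y [-1.  10.6 19.2]
-48 42 h [-21.5 -17.4  19.3] y [-1.7 11.6 18.9]
-40 55 h [-19.2 -14.9  16.1] y [-2.4 14.  20.8]
-32 47 h [-14.9 -10.6   5.6] y [-2.1 15.3 20.6]
-24 42 h [-11.9  -7.5   9.2] y [-0.7 15.4 20.1]
-16 51 h [-13.6  -9.1  12.7] y [-1.5 14.1 18.8]
-8 41 h [-13.5  -9.6  11.7] y [ 0.3 12.1 18.1]
```

```bash
echo '[[[0, 5, 0, 0, 0.376], [0, 5, 15, 0, 0.376], [0, 5, 30, 0, 0.376], [0, 5, 30, 0, 0.376], [0, 5, 30, 0, 0.376]]]' > path.dat && python3 nudge.py path.dat >/dev/null; python3 pl.py
```

```text
TCP plate x 72.9 y -7.0 z 108.5 | force plate x -0.9 y 0.1 z -0.5 | h 8.9 z 192.3 w 0.378
```

```bash
echo '[[[0, -1, 10, 0, 0.376], [0, -1.5, 20, 0, 0.376], [0, -1.5, 25, 0, 0.376], [0, -1.5, 27, 0, 0.376], [0, -1.5, 27, 0, 0.376]]]' > path.dat && python3 nudge.py path.dat >/dev/null; python3 pl.py
```

```text
TCP plate x 57.0 y -7.8 z 85.0 | force plate x -0.8 y -0.5 z -1.5 | h 6.9 z 163.9 w 0.375
```

```bash
echo '[[[0, -3, 1, 0, 0.42], [0, -6, 1, 0, 0.46], [0, -10, 2, 0, 0.494], [0, -10, 2, 0, 0.494]]]' > path.dat && python3 nudge.py path.dat ; python3 pl.py
```

```text
t: 16.43
ee_pos: [552.4, -291.7, 164.5]
orientation: [2.67, 1.648, 0.003]
force: [1.9, -1.5, 0.9]
grip_width: 0.491
gripper_force: 10.5
TCP plate x 50.2 y -8.0 z 89.6 | force plate x 2.5 y -0.4 z -0.4 | h -1.3 z 164.5 w 0.491
```

```bash
echo '[[[0, -4, 1, 0, 0.53], [0, -8, 2, 0, 0.57], [0, -11, 2, 0, 0.61], [0, -11, 2, 0, 0.61]]]' > path.dat && python3 nudge.py path.dat ; python3 pl.py; python3 - <<'E'
from til import *
from m1 import cloud
from bench import manip, snapshot
S=grab("scene","9")
uv,P,c=cloud(S,370,110,450,215);Q=(P-O)@H.T;m=(abs(Q[:,0])<70)&(Q[:,1]>-16)&(Q[:,1]<22)&(c.max(1)<70)
for lo in range(20,150,10):
    w=Q[m&(Q[:,2]>=lo)&(Q[:,2]<lo+10)]
    if len(w)>2: print(lo,len(w),"h",np.percentile(w[:,0],[3,25,50,75,97]).round(1),"y",np.percentile(w[:,1],[3,97]).round(1))
E
```

```text
t: 16.77
ee_pos: [541.6, -286.2, 161.9]
orientation: [2.672, 1.649, 0.001]
force: [3.5, -2.0, 4.7]
grip_width: 0.609
gripper_force: 9.1
TCP plate x 38.4 y -7.9 z 93.4 | force plate x 5.8 y -0.2 z 2.1 | h -13.5 z 161.9 w 0.609
30 18 h [-8.8 -8.2 -6.7 -4.6  1.8] y [-6.1 11.9]
40 24 h [-12.3 -10.3  -8.4  -6.9  -4.5] y [-6.1 10.6]
50 34 h [-14.2 -12.8 -12.   -8.7  22.4] y [-8.8 11.1]
60 50 h [-13.8 -11.8  -9.    7.3  19.5] y [-7.6 10.5]
70 48 h [-16.1 -13.7  -9.9   1.4  14. ] y [-8.7 11. ]
80 56 h [-21.3 -16.9   1.4   4.2   9.6] y [-9.9  9.9]
90 55 h [-28.  -19.6   4.4   7.2   9. ] y [-9.7  9.3]
100 49 h [-41.7 -30.2   4.9   7.2  14. ] y [-9.6 10.1]
110 69 h [-51.5 -47.5 -32.9   5.8   9.2] y [-10.6   9.7]
120 69 h [-52.3 -48.6 -34.8   5.1   8.7] y [-12.2   9.8]
130 86 h [-52.  -48.2   5.4  13.6  17.8] y [-13.1   9.7]
140 51 h [-53.2 -45.1  15.3  16.7  24. ] y [-15.2   7. ]
```

```bash
echo '[[[0, -4, 1, 0, 0.65], [0, -8, 2, 0, 0.69], [0, -11, 3, 0, 0.73], [0, -11, 3, 0, 0.73]]]' > path.dat && python3 nudge.py path.dat >/dev/null; python3 pl.py; echo '[[[0, -4, 1, 0, 0.77], [0, -8, 1, 0, 0.81], [0, -11, 2, 0, 0.85], [0, -11, 2, 0, 0.85]]]' > path.dat && python3 nudge.py path.dat >/dev/null; python3 pl.py
```

```text
TCP plate x 22.7 y -7.5 z 95.6 | force plate x 0.0 y -0.4 z 0.1 | h -28.1 z 155.9 w 0.729
TCP plate x 15.9 y -7.7 z 99.3 | force plate x 0.3 y 0.1 z -1.3 | h -35.9 z 155.8 w 0.850
```

```bash
cat > prof.py <<'E'
from til import *
from m1 import cloud
S=grab("scene",sys.argv[1])
uv,P,c=cloud(S,365,110,455,225);B=(P-O)@F.T;m=(B[:,0]>-60)&(B[:,0]<80)&(B[:,1]>-13)&(B[:,1]<14)&(c.max(1)<75)
for lo in range(10,130,10):
    w=B[m&(B[:,2]>=lo)&(B[:,2]<lo+10)]
    if len(w)>2: print(lo,len(w),"plate x",np.percentile(w[:,0],[3,25,50,75,97]).round(1),"y",np.percentile(w[:,1],[3,97]).round(1))
E
python3 prof.py 10
```

```text
20 9 plate x [15.8 18.  20.3 22.4 23.6] y [-6.3 11.2]
30 19 plate x [14.1 14.6 15.4 19.2 23.9] y [-6.9 10.7]
40 27 plate x [13.4 14.3 17.4 36.7 44.8] y [-6.9 11.9]
50 39 plate x [12.8 15.4 17.  30.1 41.1] y [-8.2 11.1]
60 38 plate x [14.8 18.2 27.8 35.2 41.5] y [-8.3 11.7]
70 65 plate x [15.1 27.  35.9 39.5 44.5] y [-9.7  9.6]
80 41 plate x [11.9 38.8 42.5 44.8 47.6] y [-8.5  8.6]
90 42 plate x [ 5.  45.8 47.8 49.9 71. ] y [-10.2   9. ]
100 55 plate x [ 2.1  9.3 50.4 60.5 68.5] y [-9.8 10.6]
110 98 plate x [ 1.  49.9 55.3 68.9 74.1] y [-12.3  10.1]
120 43 plate x [-12.5  56.5  74.8  77.6  79.3] y [-10.4   7. ]
```

```bash
echo '[[[0, 0, 0, 0, 1], [0, -2, 0, 0, 1], [0, -2, 0, 0, 1], [0, -2, 0, 0, 1]]]' > path.dat && python3 nudge.py path.dat >/dev/null; python3 pl.py; echo '[[[0, 0, -20, 0, 1], [0, 0, -50, 0, 1], [0, 0, -90, 0, 1], [0, 0, -130, 0, 1], [0, 0, -130, 0, 1], [-200, 0, -130, 0, 1], [-200, 0, -130, 0, 1], [-200, 0, -130, 0, 1], [-200, 0, -130, 0, 1], [-200, 0, -130, 0, 1], [-200, 0, -130, 0, 1]]]' > path.dat && python3 nudge.py path.dat; python3 prof.py 11; python3 - <<'E'
from h import *
s=load("scene11");t=grab("top","11")
cv2.imwrite("pics/c9.png",np.hstack([crop(s,355,140,80,90,5),crop(t,425,190,80,90,5)]))
E
```

```text
TCP plate x 14.4 y -7.8 z 100.5 | force plate x 0.0 y -0.8 z 0.8 | h -37.8 z 156.0 w 0.999
t: 18.78
ee_pos: [427.7, -459.5, 285.4]
orientation: [2.677, 1.641, -0.004]
force: [0.8, -0.2, -0.3]
grip_width: 1.003
gripper_force: 0.0
20 9 plate x [16.6 20.  20.9 22.7 24.5] y [-3.  11.6]
30 18 plate x [13.7 14.2 15.3 18.4 22.3] y [-5.5 12.5]
40 24 plate x [12.4 14.1 15.2 27.2 44.8] y [-6.5 10.8]
50 44 plate x [12.7 15.8 17.4 26.4 42.9] y [-9.9 10.5]
60 32 plate x [15.7 20.4 27.9 36.3 42.9] y [-9.  10.4]
70 57 plate x [14.7 26.3 36.2 39.1 44.4] y [-9.9  9.1]
80 41 plate x [11.2 39.6 43.  45.4 48.6] y [-9.2  8.5]
90 33 plate x [ 4.8 15.1 47.2 48.8 53. ] y [-7.9  8.7]
100 45 plate x [ 2.3  6.2 48.9 51.2 52.9] y [-9.8 10.1]
110 69 plate x [ 0.4  4.  52.1 54.9 59. ] y [-11.1  11. ]
120 8 plate x [ 0.1 40.1 54.7 56.4 57.5] y [-6.4  6.8]
```

View pics/c9.png

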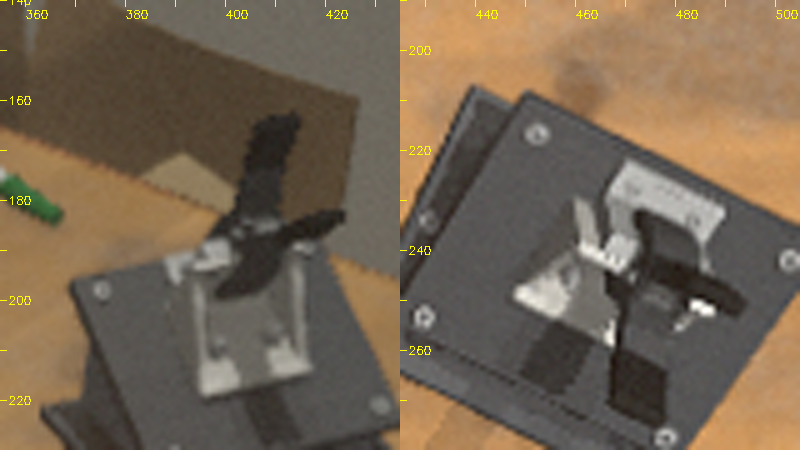

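The final view shows the clamp astride flange and fence at the middle: downhill jaw at (402,293 mm-crop) on the flange, handles about 59 mm apart, pads about 20 mm below the fence top. The bracket is still seated and the arm is clear.

```bash
echo '[[[0, 0, 0, 0, 1], [0, 0, 0, 0, 1], [0, 0, 0, 0, 1]]]' > path.dat && python3 nudge.py path.dat >/dev/null; python3 -c "
from bench import manip, snapshot
print(manip.close_job())"
```

```text
the job is handed in; nothing more can be done
None
```

The bracket sits on both pins with its flange at the fence, the larger clamp is on at the middle with its pads about 20 mm below the fence top, and the job was handed in about 19 s into the 50 s; no verdict came back, the clamp's grip force was not measured, and I did not re-measure the small clamp or the bystanders.

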